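# Set the sander drive pulley to its pointer

### The arm

A 7-joint arm with a two-finger parallel gripper is mounted at the origin on the work surface. World frame = base frame: x ahead of the robot, y to its left, z up, the work surface at z = 0. Lengths are in m, angles in rad, forces in N, time in s.
With the tool pointing down it reaches from about 0.375 to 0.925 m from the base axis. Payload 3.1 kg.
Tool frame: the origin (TCP) lies between the finger pads; the fingertips stand 19 mm ahead of it and the grasp point (between the pads) is the TCP; z points along the fingers, y is the direction in which the jaws open and shut (so a half turn about z gives the same grasp; the last joint's range is limited). The gripper opens to 85 mm and grips with 20 to 120 N. Pads are 22 mm wide; open, the fingers measure 114 mm over their backs; the gripper's body (76 mm by 85 mm) begins 54 mm behind the grasp point. The pads swing forward as they close: fully open they stand 13 mm farther back than shut.
Start: joints at [-1.352, 0.383, 0.044, 1.598, -0.018, 1.161, -0.05], TCP at [0.202, 0.618, 0.25] pointing down, gripper open.
Joint ranges: [-2.61, 2.61], [-0.41, 2.15], [-1.48, 1.57], [0, 2.5], [-1.57, 4.71], [0.05, 1.97], [-2.85, 2.85]. Speed limits (rad/s): [2.79, 2.79, 3.14, 3.14, 3.14, 3.14, 3.14].

### API

Orientations are given as a unit quaternion [x, y, z, w].
In Python, from bench import move_ptp, movel, move_j, move_gripper, pause, inverse_kinematics, read_camera, camera_params, MotionError, sign_off, look_for, tip_of, read_time_s, read_qpos, read_joint_vel, read_effort, read_eef_pos, read_tcp_rot, read_ft_force, read_ft_torque, read_finger_gap gives the robot as it stands. Calls block until the motion is done:
- move_ptp(position, orientation): joint-space move of the TCP to a pose.
- movel(position, orientation=None, speed=0.15): straight line of the TCP; orientation=None keeps the orientation; speed is the mean speed in m/s.
- move_j(angles): joint-space move.
- move_gripper(opening, effort=None): finger opening in m; effort is the grip in N (None keeps the last); returns when the fingers have stopped.
- pause(seconds).
- inverse_kinematics(position, orientation): joint angles nearest the present ones, or None.
- read_camera(name): name is "scene" or "top"; returns the picture (420x560x3 uint8, red, green, blue); there is no depth.
- camera_params(name): a dict with "K" (3x3 intrinsics, pixels), "camera_from_world" (4x4, takes a point from world to camera coordinates). Camera axes: x right, y down, z forward; pixel columns grow to the right and rows downward; lengths in m; the calibration is good to about 2 mm. A picture is of the moment at which its call begins. camera_params takes no time and is no camera call.
A pose or a line that the arm cannot do raises MotionError and nothing moves.
- sign_off(): hands the job in, once; it reports no verdict.
Trained networks look in the newest picture that a camera, given by its name, has taken for a name from the list of things; names that differ only in an ending like _2 or _b are one class to them, and where a whole thing is asked for, a point or a joint stands for the part that bears it (a point fixed in the world has none). Each returns a list of dicts, best first, with "confidence" (0 to 1); they miss things now and then, are a little off and sometimes report something else, mostly with a low value. They report only what shows in the picture. A call takes as long as a camera call.
- look_for(camera, name): "at" ([column, row] in pixels, amid what is visible of it).
- tip_of(camera, name): "at" ([column, row] in pixels: a listed point, or the origin of a listed thing).
Readings, each from a call of its own:
- read_time_s(): time.
- read_qpos(): joint angles.
- read_joint_vel(): joint speeds.
- read_effort(): joint torques, N m.
- read_eef_pos(): TCP position.
- read_tcp_rot(): TCP orientation.
- read_ft_force(): force on the tool from outside, world axes, zero at the start.
- read_ft_torque(): the same for the moment, N m.
- read_finger_gap(): finger opening in m.
Only numpy, scipy, OpenCV 4.12 (cv2) and the standard library are available. Lean on these libraries where they do the work, as an engineer would, in place of code of your own. Each camera call takes 0.05 s, during which the arm holds its last target. There are 200 camera calls.

### The job

The belt sander's drive unit, the one with the blue housing, is about to get its belt back: turn its pulley by the rim until the red mark on the pulley faces the yellow pointer on the housing, and leave it there with nothing touching it. Do not turn the pulley of the green unit.

Things in the scene. Friction and masses are not known exactly. Their poses are not given: they have to be found in the camera images.
- blue_centre (a point): On the upright axis of the pulley to turn, level with its rim's top, 95 mm above the table. The pulley is an open aluminium dish: its rim is an upright wall 12 mm thick (radius 68 to 80 mm) that can be pinched from above, one finger inside. Dish floor 56 mm, hub (radius 15) up to 84 mm, pulley's underside 48 mm above the table. Fixed blue housing below: 200 x 200 mm, 34 mm high.
- blue_pointer (a point): Tip of the yellow pointer fixed to the blue housing, in any direction from the pulley's axis: 88 mm from it, 84 mm above the table, just outside the rim and aimed at the axis. Its post is 26 mm wide, lies 103 to 117 mm from the axis and rises to 90 mm above the table.
- blue_pulley (a joint): Angle of the blue unit's pulley, rad, counter-clockwise seen from above: direction of its red mark minus that of the pointer; 0 = facing, 0.6 to 1.3 at the start, stops at +-3.1. The mark is one red line 9 mm wide from the hub over the dish floor, the rim's top and down its outside. Stiff bearing (0.2 N m, 3 N at the rim): the pulley stays where it is left.
- green_mark (a point): Red mark on top of the rim (74 mm from the axis, 95 mm above the table) of the other pulley, to be left alone: same shape and size, with its own yellow pointer, but on a green housing. The two units stand side by side, axes at least 0.3 m apart.

How it is judged:
At the end, for the whole second after the job is handed in: The blue unit's red mark faces its pointer within 10 degrees (0.175 rad), the pulley is at rest and released, and the green unit's pulley is where it was (its mark within 10 mm) (value of joint blue_pulley between -0.175 and 0.175 rad and velocity of joint blue_pulley between -0.05 and 0.05 rad/s and distance of green_mark from where it was at the start of the episode below 0.01 m); the robot touches nothing.
It fails at once if the green unit's pulley is turned (its mark moves more than 10 mm) (distance of green_mark from where it was at the start of the episode above 0.01 m).
It also fails if it takes over 35 s, if anything falls off the work surface, if the arm or the gripper's body presses on something with over 40 N, if the wrist force passes 120 N, or if a joint passes its speed limit or range.

## Working session

There is one attempt and no reset: what is moved stays moved. The work goes in short steps, each a Python script; the robot and the scene stay as the last script left them, time stands still between calls to the robot, and variables do not carry over. Pictures are saved under pics/ and viewed, about 8 in all and at most 12, crops included, and the job is handed in when it is done.

```bash
mkdir -p pics
cat > h.py <<'E'
from bench import *
import numpy as np, cv2
def ray(cam,px,z):
    P=camera_params(cam);K=np.array(P["K"]);T=np.array(P["camera_from_world"])
    R,t=T[:3,:3],T[:3,3];d=R.T@np.linalg.inv(K)@[px[0],px[1],1];c=-R.T@t
    return c+d*(z-c[2])/d[2]
def proj(cam,p):
    P=camera_params(cam);K=np.array(P["K"]);T=np.array(P["camera_from_world"])
    q=K@(T[:3,:3]@np.array(p)+T[:3,3]);return q[:2]/q[2]
def snap(cam,name):
    im=read_camera(cam);cv2.imwrite(f"pics/{name}.png",cv2.cvtColor(im,cv2.COLOR_RGB2BGR));return im
E
python3 - <<'E'
from h import *
np.set_printoptions(precision=3,suppress=True)
for c in("top","scene"):
    snap(c,c+"0")
    for n,z in(("blue_centre",.095),("blue_pointer",.084),("green_mark",.095)):
        for d in tip_of(c,n)[:2]: print(c,n,np.round(d["at"],1),round(d["confidence"],2),ray(c,d["at"],z))
print(read_time_s(),read_eef_pos(),read_tcp_rot(),read_qpos())
E
```

```text
top blue_centre [186.4 189.8] 0.57 [0.573 0.216 0.095]
top blue_pointer [222.1 154. ] 0.61 [0.644 0.155 0.084]
top green_mark [456.3 195.5] 0.73 [ 0.566 -0.275  0.095]
scene blue_centre [328.1 288.1] 0.63 [0.578 0.22  0.095]
scene blue_pointer [279.3 289.3] 0.79 [0.647 0.157 0.084]
scene green_mark [191.4 158.1] 0.6 [ 0.567 -0.273  0.095]
0.4 [0.202 0.618 0.25 ] [ 0.158  0.987 -0.    -0.   ] [-1.352  0.383  0.044  1.598 -0.018  1.161 -0.05 ]
```

View pics/top0.png

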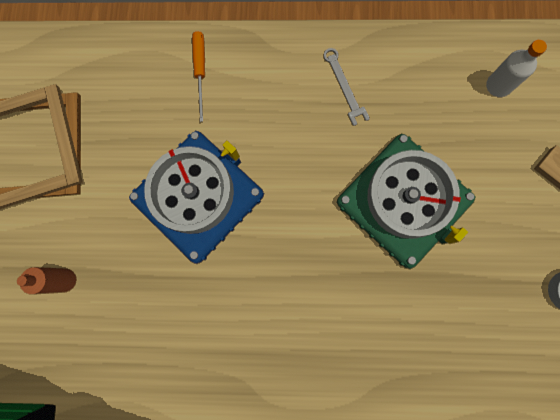

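View pics/scene0.png

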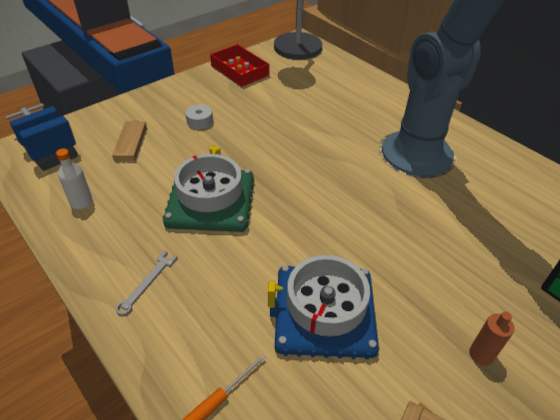

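The top view shows the blue unit at about (187,190), with its pointer near (225,152) and its mark at the rim near (172,153). Both networks' points agree with this. Next I'll refine the centre and angles and choose a grip arc.

```bash
cat >> h.py <<'E'
def circ(c,r,z,n=180):
    a=np.linspace(0,2*np.pi,n,endpoint=False)
    return np.c_[c[0]+r*np.cos(a),c[1]+r*np.sin(a),np.full(n,z)]
def mark(cam,im,c):
    """mark angle: red pixels on rim top (r 68-80, z .095)"""
    I=im.astype(int);v,u=np.where((I[...,0]>130)&(I[...,1]<70)&(I[...,2]<70))
    P=np.array([ray(cam,(x,y),.095)[:2]-c for x,y in zip(u,v)]);r=np.hypot(*P.T);P=P[(r>.067)&(r<.081)]
    m=P.mean(0);return np.degrees(np.arctan2(m[1],m[0])),len(P)
E
python3 - <<'E'
from h import *
from scipy.spatial.transform import Rotation as Ro
np.set_printoptions(precision=4,suppress=True)
ims={c:cv2.cvtColor(cv2.imread(f"pics/{c}0.png"),cv2.COLOR_BGR2RGB) for c in("top","scene")}
cs=[]
for c,im in ims.items():
    g=cv2.GaussianBlur(cv2.cvtColor(im,cv2.COLOR_RGB2GRAY).astype(np.float32),(0,0),1)
    G=np.hypot(cv2.Sobel(g,5,1,0),cv2.Sobel(g,5,0,1)); G=np.minimum(G,150)
    best=[]
    for x in np.arange(.56,.592,.001):
        for y in np.arange(.203,.234,.001):
            s=0
            for r in(.08,.068):
                uv=np.array([proj(c,p) for p in circ((x,y),r,.095,90)],np.float32)
                s+=cv2.remap(G,uv[:,:1],uv[:,1:],1).mean()
            best.append((s,x,y))
    best.sort(reverse=True);print(c,best[:3]);cs.append(best[0][1:])
C=np.mean(cs,0);print("C",C)
for c,im in ims.items(): print(c,"mark",mark(c,im,C))
for p in((.644,.155),(.647,.157)): d=p-C;print("ptr",np.hypot(*d),np.degrees(np.arctan2(d[1],d[0])))
q0=read_qpos()
for a in range(0,360,15):
  for f in(0,180):
    o=[]
    for b in(a,a-30,a-65):
        A=np.radians(b);p=[*(C+.074*np.array([np.cos(A),np.sin(A)])),.085]
        # tool y along radial, z down
        Y=np.array([np.cos(A),np.sin(A),0])*(1 if f==0 else -1);Z=np.array([0,0,-1.]);X=np.cross(Y,Z)
        q=inverse_kinematics(p,Ro.from_matrix(np.c_[X,Y,Z]).as_quat().tolist());o.append(None if q is None else np.round(q,2)[[0,5,6]])
    if all(k is not None for k in o):print(a,f,*o)
E
```

```text
Traceback (most recent call last):
  File "h.py", line 8, in proj
    P=camera_params(cam);K=np.array(P["K"]);T=np.array(P["camera_from_world"])
ValueError: time passes only in moves, steps and waits
```

```bash
sed -i 's/^def ray/import functools\ncamera_params=functools.lru_cache(camera_params)\ndef ray/' h.py
cat > pose.py <<'E'
from h import *
from scipy.spatial.transform import Rotation as Ro
def pose(C,deg,z,f=0,r=.074):
    A=np.radians(deg);e=np.array([np.cos(A),np.sin(A),0]);Y=e*(-1 if f else 1);Z=np.array([0,0,-1.])
    return [C[0]+r*e[0],C[1]+r*e[1],z],Ro.from_matrix(np.c_[np.cross(Y,Z),Y,Z]).as_quat().tolist()
E
python3 - <<'E'
from pose import *
np.set_printoptions(precision=4,suppress=True)
ims={c:cv2.cvtColor(cv2.imread(f"pics/{c}0.png"),cv2.COLOR_BGR2RGB) for c in("top","scene")}
cs=[]
for c,im in ims.items():
    g=cv2.GaussianBlur(cv2.cvtColor(im,cv2.COLOR_RGB2GRAY).astype(np.float32),(0,0),1)
    G=np.minimum(np.hypot(cv2.Sobel(g,5,1,0),cv2.Sobel(g,5,0,1)),150)
    best=[]
    for x in np.arange(.56,.592,.001):
        for y in np.arange(.203,.234,.001):
            s=0
            for r in(.08,.068):
                uv=np.array([proj(c,p) for p in circ((x,y),r,.095,90)],np.float32)
                s+=cv2.remap(G,uv[:,:1],uv[:,1:],1).mean()
            best.append((s,x,y))
    best.sort(reverse=True);print(c,best[:3]);cs.append(best[0][1:])
C=np.mean(cs,0);print("C",C)
for c,im in ims.items(): print(c,"mark",mark(c,im,C))
for p in((.644,.155),(.647,.157)): d=p-C;print("ptr",np.hypot(*d),np.degrees(np.arctan2(d[1],d[0])))
for a in range(0,360,20):
  for f in(0,1):
    o=[]
    for b in(a,a-30,a-65):
        q=inverse_kinematics(*pose(C,b,.085,f));o.append(None if q is None else np.round(q,2)[[0,5,6]])
    if all(k is not None for k in o):print(a,f,*o)
E
```

```text
top [(np.float32(249.13165), np.float64(0.5760000000000001), np.float64(0.21600000000000003)), (np.float32(248.06982), np.float64(0.5770000000000001), np.float64(0.21600000000000003)), (np.float32(246.48364), np.float64(0.5750000000000001), np.float64(0.21600000000000003))]
scene [(np.float32(231.67665), np.float64(0.5750000000000001), np.float64(0.21700000000000003)), (np.float32(230.80038), np.float64(0.5750000000000001), np.float64(0.21800000000000003)), (np.float32(230.59106), np.float64(0.5740000000000001), np.float64(0.21700000000000003))]
C [0.5755 0.2165]
top mark (np.float64(25.327136127765737), 27)
scene mark (np.float64(27.094512823876343), 25)
ptr 0.09205704753032214 -41.91781917547192
ptr 0.0930188153009916 -39.76613835278362
0 0 [-0.81  0.95 -0.05] [-0.86  0.95 -0.45] [-0.78  0.88 -1.1 ]
0 1 [-0.37  0.91  2.75] [-0.42  0.88  2.34] [-0.5   0.84  1.82]
20 0 [-0.77  0.94  0.2 ] [-0.83  0.95 -0.18] [-0.82  0.92 -0.72]
20 1 [-1.21  1.35 -2.44] [-0.38  0.9   2.61] [-0.45  0.87  2.13]
40 0 [-0.74  0.92  0.45] [-0.79  0.94  0.08] [-0.85  0.95 -0.38]
40 1 [-1.25  1.34 -2.13] [0.
[... 1300 characters left out ...]
91] [-0.8   0.77  0.34] [-0.93  0.79 -0.32]
260 0 [-0.89  0.85 -1.68] [-1.34  1.18 -1.76] [0.52 1.09 2.28]
260 1 [-0.65  0.81  1.28] [-0.74  0.78  0.72] [-0.86  0.78  0.05]
280 0 [-0.8   0.86 -1.36] [-1.28  1.21 -1.39] [-1.38  1.17 -2.06]
280 1 [-0.55  0.83  1.59] [-0.68  0.8   1.1 ] [-0.79  0.78  0.43]
300 0 [-0.78  0.89 -1.01] [-0.83  0.85 -1.53] [-1.32  1.19 -1.67]
300 1 [-0.48  0.85  1.9 ] [-0.61  0.82  1.45] [-0.72  0.79  0.82]
320 0 [-0.85  0.94 -0.62] [-0.78  0.87 -1.19] [-0.91  0.84 -1.77]
320 1 [-0.44  0.87  2.2 ] [-0.51  0.84  1.75] [-0.66  0.8   1.19]
340 0 [-0.84  0.95 -0.31] [-0.81  0.91 -0.82] [-0.81  0.85 -1.45]
340 1 [-0.4   0.89  2.48] [-0.46  0.86  2.05] [-0.57  0.82  1.52]
```

Run:
```python
from pose import *
np.set_printoptions(precision=3,suppress=True)
C=(.5755,.2165);a0=100
move_gripper(.05,40)
move_ptp(*pose(C,a0,.17)); print(read_time_s(),read_eef_pos(),read_finger_gap())
movel(*pose(C,a0,.085),speed=.1); print(read_time_s(),read_ft_force())
move_gripper(0,40); print("gap",read_finger_gap(),read_ft_force(),read_time_s())
if .009<read_finger_gap()<.016:
    for i in range(1,8):
        movel(*pose(C,a0-67*i/7,.085),speed=.06)
        print(i,read_ft_force(),round(read_finger_gap(),4),round(read_time_s(),1))
im=snap("top","top1");im2=snap("scene","scene1")
for c,i in(("top",im),("scene",im2)):
    try: print(c,mark(c,i,np.array(C)))
    except Exception as e: print(c,e)
cv2.imwrite("pics/c1.png",cv2.cvtColor(np.hstack([cv2.resize(im[100:290,80:300],None,fx=1.8,fy=1.8),cv2.resize(im2[220:410,210:430],None,fx=1.8,fy=1.8)]),cv2.COLOR_RGB2BGR))
```

```text
2.6417 [0.562 0.291 0.17 ] 0.050341460347179616
3.6417 [0.892 0.584 0.138]
gap 0.013567292184842 [-3.085  0.693  4.598] 4.0583
1 [-3.399 -0.765  6.005] 0.0138 4.4
2 [-3.238 -1.276  6.743] 0.0138 4.8
3 [-3.618 -1.62   7.7  ] 0.0138 5.1
4 [-4.801 -1.436  6.565] 0.0137 5.5
5 [-3.852 -1.415  7.164] 0.0132 5.8
6 [-3.986 -1.489  7.067] 0.0135 6.2
7 [-4.632 -0.932  7.012] 0.0136 6.6
top (np.float64(-39.73170503557948), 27)
scene (np.float64(-39.82359102450417), 18)
```

View pics/c1.png

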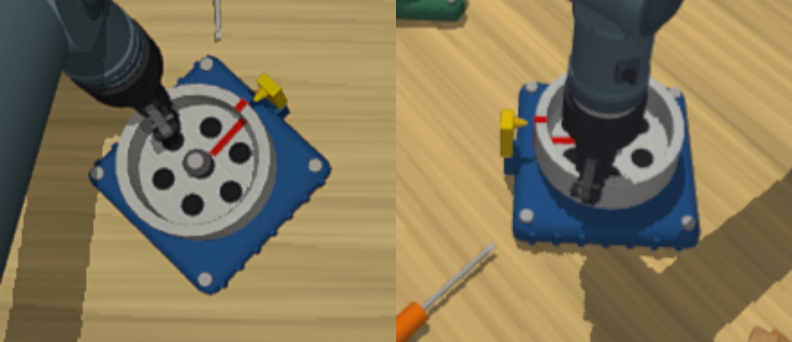

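In both crops the red mark points at the yellow pointer: at about (240,105) with the pointer at (258,95) in the left crop, and (540,120) with the pointer at (520,122) in the right. The mark measures -39.8° and the pointer about -41°. Next I'll release, retreat and check again.

Run:
```python
from pose import *
np.set_printoptions(precision=3,suppress=True)
C=np.array((.5755,.2165))
move_gripper(.045)
movel(*pose(C,33,.2),speed=.12)
move_ptp([.3,.55,.3],read_tcp_rot())
pause(.5)
ims={c:snap(c,c+"2") for c in("top","scene")}
for c,i in ims.items():
    print(c,"mark",mark(c,i,C))
    for n,z in(("blue_pointer",.084),("green_mark",.095)):
        for d in tip_of(c,n)[:1]:
            p=ray(c,d["at"],z)[:2];e=p-C;print(n,p,np.degrees(np.arctan2(e[1],e[0])),d["confidence"])
im,im2=ims["top"],ims["scene"]
cv2.imwrite("pics/c2.png",cv2.cvtColor(np.hstack([cv2.resize(im[100:290,80:300],None,fx=1.8,fy=1.8),cv2.resize(im2[220:410,210:430],None,fx=1.8,fy=1.8)]),cv2.COLOR_RGB2BGR))
print(read_time_s(),read_ft_force(),read_eef_pos())
```

```text
top mark (np.float64(-39.57731535391383), 27)
blue_pointer [0.651 0.157] -38.10624159642792 0.72
green_mark [ 0.561 -0.277] -91.65000522321301 0.71
scene mark (np.float64(-39.82359102450417), 18)
blue_pointer [0.637 0.16 ] -42.59747216271099 0.82
green_mark [ 0.558 -0.263] -92.05006111795672 0.81
10.6583 [-0.37  -0.414 -0.425] [0.3  0.55 0.3 ]
```

View pics/c2.png

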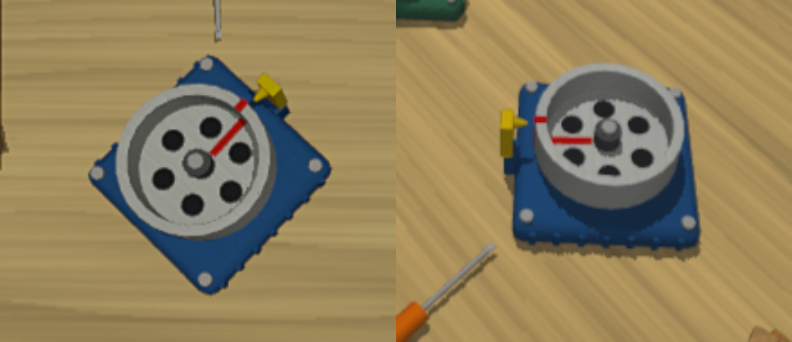

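The pulley is free, and its mark still lines up with the pointer in both views. The mark is at -39.7° and the pointer readings average about -40.5°. The arm is clear of everything.

```bash
python3 -c "
from h import *
sign_off()"
```

```text
the job is handed in; nothing more can be done
```

I turned the blue unit's pulley about 67° clockwise until its red mark faced the yellow pointer, released it and handed the job in. I pinched the rim on the side away from the pointer. The clock read 10.7 s just before hand-in.

- **Alignment:** after release, the mark measured -39.6° in the top camera and -39.8° in the scene camera. Four pointer readings ranged from -38.1° to -42.6° and averaged -40.6°. The estimated error is about 1°, and at most about 3° against any single reading, within the 10° allowed.
- **Released and at rest:** the mark did not move between the pictures taken before and after release. The gripper was backed well away, with the wrist force close to zero.
- **Green unit:** the arm never went near it. The network's readings of its mark differed from the first ones by about 5 mm in the top camera and 13 mm in the scene camera. The 13 mm is over the 10 mm limit. I took both as detector noise because the shifts pointed in different directions, and I did not measure it a third time.

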